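Turn the sprung jar carousel and hold it

TASK

Turn the sprung carousel on the sideboard by one of its brass posts until the red-lidded jar stands squarely at the brass pointer on the base, and hold the carousel still there: it springs back if let go, so finish while still holding it. Leave all the jars standing in their pockets without handling them, and do not disturb the other ornaments.

Things in the scene. Friction and masses are not known exactly. Their poses are not given: they have to be found in the camera images.
- base: round wooden plinth of the carousel, fixed to the sideboard, 300 mm across, top 20 mm above the surface; origin at the centre of its underside, on the turning axis. Its x axis points from the turning axis to the brass pointer (z up)
- pointer (a point): top centre of the rounded end, 40 mm across, of the brass pointer tab that sticks out of the plinth, 195 mm from the turning axis and 16 mm above the surface, on the side away from the robot; it is the only thing sticking out of the plinth
- front_spot (a point): the point above the plinth's x axis, 90 mm from the turning axis, 36 mm above the surface, where the underside centre of the jar that stands at the pointer lies
- hub (a point): centre of the top face, 36 mm above the surface, of the turntable, a dark wooden disc 290 mm across; its axes turn with it (z up). Six seats 90 mm out, counter-clockwise from its x axis at 0 and 180 deg (fixed ivory candles 48 mm tall) and at 60, 120, 240 and 300 deg (jar pockets: brass rims 10 mm tall, 59 mm across, 2 mm play). Brass finial in the middle, 84 mm tall
- post (a point): top centre of one of six alike upright round brass posts by which the turntable is turned (any will do): 14 mm thick, 64 mm tall, tops 100 mm above the work surface, 125 mm from the turning axis, at 30 (this one), 90, 150, 210, 270 and 330 deg counter-clockwise from the hub's x axis, midway between the seats
- turntable (a joint): angle of the turntable, rad, counter-clockwise from above positive, 0 at rest (its rest direction differs from start to start); it turns up to 2.75 either way. A centring spring of 0.2 N m/rad with little friction (0.02 N m) pulls it back to 0 when let go: 1 to 4 N at a post
- jar_red: a round white lidded jar with a red stripe and a red lid, 48 mm across and 63 mm tall over the little lid knob; loose, standing in a pocket of the turntable; origin at the centre of its underside, z up. The one to bring to the pointer; it may start in any of the four pockets
- jar_blue1: a round white lidded jar with a blue stripe and a blue lid, 48 mm across and 63 mm tall over the little lid knob; loose, standing in a pocket of the turntable; origin at the centre of its underside, z up
- jar_blue2: a round white lidded jar with a blue stripe and a blue lid, 48 mm across and 63 mm tall over the little lid knob; loose, standing in a pocket of the turntable; origin at the centre of its underside, z up
- jar_blue3: a round white lidded jar with a blue stripe and a blue lid, 48 mm across and 63 mm tall over the little lid knob; loose, standing in a pocket of the turntable; origin at the centre of its underside, z up
- snail: grey stone snail ornament, 95 mm long, 68 mm tall, loose beside the carousel; origin at the centre of its underside
- succulent: red artificial succulent in a grey round pot, 80 mm across, 110 mm tall, loose beside the carousel; origin at the centre of its underside
- matchbox: long flat yellow match box, 200 x 38 x 18 mm, loose, lying beside the carousel on its left; origin at the centre of its underside, long along its x axis
- fan_vase: white five-fingered fan vase with red rims, about 170 mm wide and 135 mm tall, loose, to the left; origin at the centre of its underside
- clock: black table clock, 95 mm wide, 75 mm tall, loose, to the right; origin at the centre of its underside
There are look-alikes about, which are no part of the job. What is shaped like the jar_red but green or turquoise is not meant.

How it is judged:
By the outcome, as a careful person would: the job done as asked, in the order asked, and still so for the second after the job is handed in, while the arm keeps its last pose, push and grip.
It also fails if it takes over 38 s, if anything falls off the work surface, if the arm or the gripper's body presses on something with over 40 N, if the wrist force passes 120 N, or if a joint passes its speed limit or range.

ROBOT

A 6-joint arm with a two-finger parallel gripper is mounted at the origin on the work surface. World frame = base frame: x ahead of the robot, y to its left, z up, the work surface at z = 0. Lengths are in m, angles in rad, forces in N, time in s.
With the tool pointing down it reaches from about 0.325 to 0.925 m from the base axis. Payload 3.1 kg.
Tool frame: the origin (TCP) lies between the finger pads; the fingertips stand 8 mm ahead of it and the grasp point (between the pads) lies 11 mm behind it; z points along the fingers, y is the direction in which the jaws open and shut (so a half turn about z gives the same grasp; the last joint's range is limited). The gripper opens to 85 mm and grips with 20 to 120 N. Pads are 22 mm wide; open, the fingers measure 114 mm over their backs; the gripper's body (76 mm by 85 mm) begins 54 mm behind the grasp point. The pads swing forward as they close: fully open they stand 13 mm farther back than shut.
Start: joints at [1.144, 0.217, 1.613, -0, 1.311, -0.112], TCP at [0.193, 0.594, 0.239] pointing down, gripper open.
Joint ranges: [-2.75, 2.75], [-0.78, 2.1], [0.31, 2.55], [-1.13, 4.27], [0.13, 2.63], [-2.58, 2.58]. Speed limits (rad/s): [2.79, 2.79, 3.14, 3.14, 3.14, 3.14].

INTERFACE

Orientations are given as a rotation vector (axis times angle).
In Python, from rig import * gives the robot as it stands.
- The arm moves only by the tool play_rows, never from a script. Its argument "commands" is a list of rows, each a list of 3 entries, a list of its own where there are three numbers: the opening, from 0 (shut) to 1 (fully open), then the shift along the tool's x, y, z in m, then the turn about the tool's z in rad. In form: [[claw, [dx, dy, dz], yaw], ...]. A call has 1 to 8 rows; each row shifts and turns the pose as measured when the row begins, along the tool's axes as they then stand; what a row does not reach is not made up. A row lasts 1/12 s, in which the tool goes at most 41.7 mm and 7.16 degrees, less where a joint would pass 70% of its speed; a pose out of reach is approached as far as the arm can. A call is refused whole if a number of a shift passes 0.0417 or a number of a turn 0.125, either way. A call with a gripper value outside its range is refused whole. The fingers move at their own pace and stop on an object; the grip force is fixed at half the most. Time passes only in rows, so rows that do not move let the fingers close. It gives the time, the measured TCP pose, the force and the opening at its end, in the units of the state.
- state(): the state, without advancing time (a new reading comes with each control period).
- camera(name): name is "side" or "top"; returns (picture, depth): 420x560x3 uint8, red, green, blue; 420x560 float32, m along the optical axis (not along the pixel's ray), 0 where there is no reading.
- camera_params(name): a dict with "fx", "fy", "cx", "cy" (pixels), "world_from_camera" (4x4, takes a point from camera to world coordinates). Camera axes: x right, y down, z forward; pixel columns grow to the right and rows downward; lengths in m; the calibration is good to about 2 mm. A picture is of the moment at which its call begins. camera_params takes no time and is no camera call.
- sign_off(): hands the job in, once; it reports no verdict.
Trained networks look in the newest picture that a camera, given by its name, has taken for a name from the list of things; names that differ only in an ending like _2 or _b are one class to them, and where a whole thing is asked for, a point or a joint stands for the part that bears it (a point fixed in the world has none). Each returns a list of dicts, best first, with "p" (0 to 1); they miss things now and then, are a little off and sometimes report something else, mostly with a low value. They report only what shows in the picture. A call takes as long as a camera call. They do not tell look-alikes from the thing itself.
- regions_of(name, camera): "pixels" (420x560 bool, what is visible of it) and "centre" ([row, column] in pixels, amid what is visible of it).
The state is a dict: "t": time; "joint_positions": joint angles; "qd": joint speeds; "effort": joint torques, N m; "position": TCP position; "ee_rot": TCP orientation; "contact_force": force on the tool from outside, world axes, zero at the start; "torque": the same for the moment, N m; "finger_gap": finger opening in m.
Only numpy, scipy, OpenCV 4.12 (cv2) and the standard library are available. Lean on these libraries where they do the work, as an engineer would, in place of code of your own. Each camera call takes 0.05 s, during which the arm holds its last target. There are 200 camera calls.

## Working session

There is one attempt and no reset: what is moved stays moved. The work goes in short steps, Python scripts to look and compute and a tool call to move; the robot and the scene stay as the last step left them, time stands still between calls to the robot, and variables do not carry over. Pictures are saved under pics/ and viewed, about 8 in all and at most 12, crops included, and the job is handed in when it is done.

Besides the shell and the picture viewer there is one more tool, called after "Call:" as name([rows], argument=value, ...), one row to a line, values as JSON. play_rows: Moves the arm, as the interface text tells. Its arguments: {"type":"object","properties":{"commands":{"type":"array"}},"required":["commands"]}

```bash
mkdir -p pics; cat > h.py <<'E'
from rig import *
import numpy as np, cv2
def world(name,depth,r,c):
    p=camera_params(name); z=depth[int(round(r)),int(round(c))]
    v=np.array([(c-p["cx"])*z/p["fx"],(r-p["cy"])*z/p["fy"],z,1]); return (p["world_from_camera"]@v)[:3]
def cloud(name,depth):
    p=camera_params(name); r,c=np.indices(depth.shape)
    v=np.stack([(c-p["cx"])*depth/p["fx"],(r-p["cy"])*depth/p["fy"],depth,np.ones_like(depth)],-1)
    return (v@p["world_from_camera"].T)[...,:3]
def save(n,im): cv2.imwrite("pics/"+n,im[...,::-1])
E
python3 - <<'E'
from h import *
a,d=camera("top"); save("top0.png",a)
np.savez("top0.npz",a=a,d=d)
for n in ["jar_red","base","pointer","post","hub","snail","succulent","matchbox","fan_vase","clock","jar_blue1"]:
    try:
        for q in regions_of(n,"top")[:7]:
            r,c=q["centre"]; m=q["pixels"]; w=np.median(cloud("top",d)[m],axis=0)
            print(n,round(q["p"],2),np.round([r,c]),m.sum(),np.round(w,3))
    except Exception as e: print(n,e)
b,e=camera("side"); save("side0.png",b)
print(state()["position"],state()["ee_rot"],state()["t"])
E
```

```text
jar_red 0.84 [254. 420.] 276 [ 0.473 -0.321  0.053]
jar_red 0.72 [194. 346.] 236 [ 0.637 -0.113  0.089]
jar_red 0.56 [221. 299.] 257 [0.56  0.021 0.09 ]
jar_red 0.5 [225. 417.] 275 [ 0.56  -0.322  0.053]
jar_red 0.15 [222. 330.] 6780 [ 0.557 -0.068  0.037]
base 0.65 [215. 245.] 952 [0.582 0.172 0.018]
base 0.55 [169. 310.] 343 [ 0.718 -0.015  0.017]
pointer 0.97 [166. 309.] 268 [ 0.734 -0.012  0.016]
post 0.88 [226. 327.] 6908 [ 0.555 -0.067  0.037]
post 0.34 [279. 258.] 363 [0.407 0.128 0.056]
hub 0.63 [224. 329.] 6931 [ 0.556 -0.067  0.037]
snail 0.71 [277. 257.] 348 [0.41  0.131 0.057]
succulent 0.98 [187. 411.] 521 [ 0.658 -0.305  0.085]
matchbox 0.81 [220. 243.] 937 [0.579 0.172 0.018]
fan_vase 0.82 [242. 110.] 804 [0.501 0.542 0.106]
clock 0.58 [230. 482.] 745 [ 0.532 -0.494  0.074]
clock 0.42 [160. 312.] 203 [ 0.741 -0.015  0.016]
jar_blue1 0.78 [248. 315.] 216 [ 0.484 -0.022  0.09 ]
jar_blue1 0.76 [220. 297.] 263 [0.56  0.021 0.089]
jar_blue1 0.54 [222. 361.] 234 [ 0.558 -0.155  0.09 ]
[0.19350034 0.59433968 0.2393621 ] [4.92417812e-01 3.10275857e+00 1.66326435e-04] 0.65
```

View pics/top0.png

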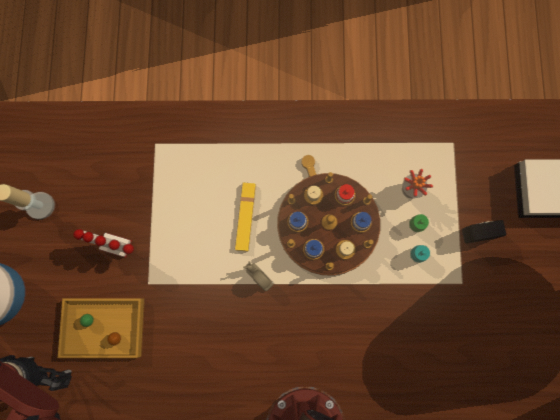

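View pics/side0.png

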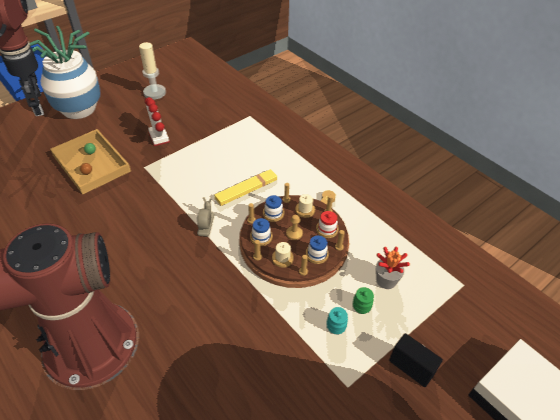

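```bash
cat >> h.py <<'E'
def measure(a,d,verbose=True):
    W=cloud("top",d); hsv=cv2.cvtColor(a,cv2.COLOR_RGB2HSV)
    near=(np.hypot(W[...,0]-.557,W[...,1]+.067)<.15)
    z=W[...,2]
    ring=near&(abs(z-.036)<.004)
    pts=cv2.convexHull(W[ring][:,:2].astype(np.float32))
    (cx,cy),rad=cv2.minEnclosingCircle(pts)
    ctr=np.array([cx,cy])
    out={"disc":(ctr,rad)}
    def blobs(m,mn=3):
        n,l,s,c=cv2.connectedComponentsWithStats(m.astype(np.uint8))
        return [(s[i,4],W[l==i].mean(0),c[i]) for i in range(1,n) if s[i,4]>=mn]
    R=np.hypot(W[...,0]-cx,W[...,1]-cy)
    out["posts"]=blobs(near&(z>.088)&(R>.11))
    H,S=hsv[...,0],hsv[...,1]
    out["red"]=blobs(near&(z>.075)&(R<.115)&(S>150)&((H<6)|(H>174)),15)
    out["blue"]=blobs(near&(z>.075)&(R<.115)&(H>100)&(H<130)&(S>120),15)
    out["seats"]=blobs(near&(z>.07)&(R<.115)&(R>.06),25)
    q=regions_of("pointer","top")
    if q: 
        r,c=q[0]["centre"]; out["ptr"]=(q[0]["p"],world("top",d,r,c))
    if verbose:
        print("disc",ctr.round(4),round(rad,4),"ptr",out.get("ptr"))
        for k in("posts","red","blue","seats"):
            for n,w,c in out[k]:
                v=w[:2]-ctr; print(k,n,w.round(4),c.round(),"R",np.hypot(*v).round(4),"ang",np.degrees(np.arctan2(v[1],v[0])).round(1))
    return out
E
python3 - <<'E'
from h import *
a,d=camera("top"); measure(a,d)
x=cv2.resize(a[140:300,230:450],None,fx=3.6,fy=3.6,interpolation=cv2.INTER_CUBIC); save("crop0.png",x)
W=cloud("top",d);m=(abs(W[...,2]-.016)<.004)&(W[...,0]>.69)&(W[...,0]<.78)&(abs(W[...,1]+.015)<.05)
v=W[m]; print(m.sum(),v.min(0),v.max(0)); print(camera_params("top")["world_from_camera"])
E
```

```text
disc [ 0.5637 -0.0696] 0.1449 ptr (0.85, array([ 0.73230623, -0.01191823,  0.01100691]))
posts 25 [ 0.6869 -0.07    0.0994] [330. 175.] R 0.1232 ang -0.2
posts 23 [0.6263 0.038  0.0983] [291. 196.] R 0.1245 ang 59.8
posts 24 [ 0.6241 -0.1778  0.0989] [369. 197.] R 0.1239 ang -60.8
posts 21 [0.502  0.0399 0.1006] [290. 241.] R 0.1257 ang 119.4
posts 24 [ 0.4996 -0.1763  0.1002] [370. 242.] R 0.1244 ang -121.0
posts 23 [ 0.4384 -0.0679  0.0989] [330. 265.] R 0.1253 ang 179.2
red 185 [ 0.6409 -0.1153  0.0906] [346. 191.] R 0.0897 ang -30.6
blue 108 [ 0.4856 -0.0256  0.0905] [314. 247.] R 0.0897 ang 150.6
seats 227 [ 0.6387 -0.1136  0.0882] [345. 192.] R 0.087 ang -30.4
seats 149 [ 0.6405 -0.0243  0.0837] [313. 192.] R 0.0892 ang 30.5
seats 228 [0.5621 0.0204 0.0881] [297. 220.] R 0.09 ang 91.0
seats 233 [ 0.5612 -0.1576  0.0886] [362. 220.] R 0.088 ang -91.6
seats 229 [ 0.4844 -0.023   0.0887] [313. 248.] R 0.092 ang 149.6
seats 151 [ 0.4848 -0.1131  0.084 ] [346. 248.] R 0.0901 ang -151.1
176 [ 0.69125705 -0.05347925  0.01202985] [0.76926992 0.00853644 0.01997614]
[[-0.00173778 -0.9845196   0.17526589  0.35562883]
 [-0.99997067  0.0030182   0.0070393   0.0228811 ]
 [-0.00745931 -0.17524851 -0.98449597  1.40871072]
 [ 0.          0.          0.          1.        ]]
```

View pics/crop0.png

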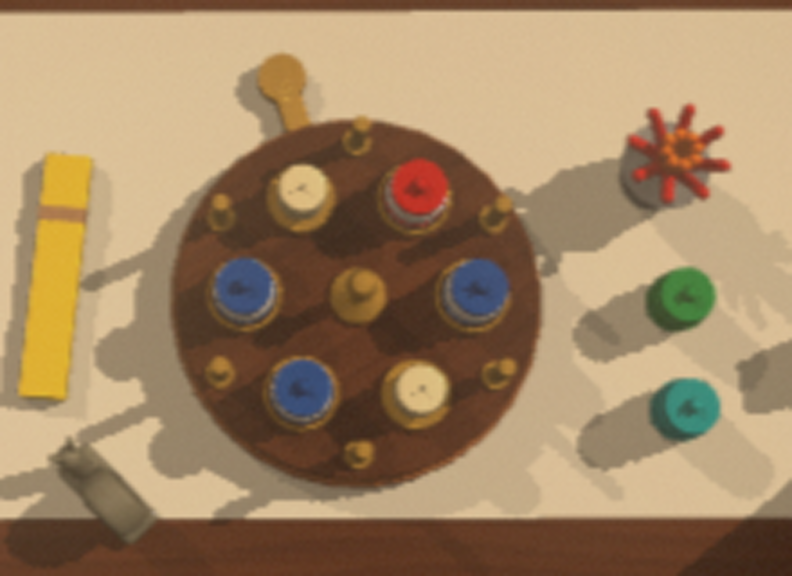

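Things it could be mistaken for: the red-lidded jar at px (row 192, col 346), in the carousel between two posts; green jar (223,419) and turquoise jar (254,421), both look-alikes off the carousel; blue lids at (220,297), (220,362) and (248,313). The crop confirms that only (192,346) has a red lid. The pointer tab is at about (161,308), roughly 18° CCW of straight ahead, and the jar is at −30.5°, so the turn is about +48°. I'll grip the post nearest the robot, at (0.438,−0.069).

Call:
play_rows([
  [0.45,[-0.024,-0.031,0],0],
  [0.45,[-0.024,-0.031,0],0],
  [0.45,[-0.024,-0.031,0],0],
  [0.45,[-0.024,-0.031,0],0],
  [0.45,[-0.024,-0.031,0],0],
  [0.45,[-0.024,-0.031,0],0],
  [0.45,[-0.024,-0.031,0],0],
  [0.45,[-0.024,-0.031,0],0],
])

```text
t: 1.42
position: [0.3011, 0.2954, 0.2375]
ee_rot: [0.471, 3.105, 0.008]
contact_force: [0.9, -0.7, 0.4]
finger_gap: 0.0385
```

Call:
play_rows([
  [0.45,[-0.024,-0.031,0],0],
  [0.45,[-0.024,-0.031,0],0],
  [0.45,[-0.024,-0.031,0],0],
  [0.45,[-0.024,-0.031,0],0],
  [0.45,[-0.024,-0.031,0],0],
  [0.45,[-0.024,-0.031,0],0],
  [0.45,[-0.024,-0.031,0],0],
  [0.45,[-0.024,-0.031,0],0],
])

```text
t: 2.08
position: [0.4138, -0.0128, 0.2403]
ee_rot: [0.464, 3.092, 0.014]
contact_force: [0.9, 0.9, 0.6]
finger_gap: 0.0383
```

Call:
play_rows([
  [0.45,[0,0,0],0.123],
  [0.45,[0,0,0],0.123],
  [0.45,[0,0,0],0.123],
  [0.45,[0,0,0],0.123],
  [0.45,[0,0,0],0.123],
  [0.45,[0,0,0],0.123],
  [0.45,[0,0,0],0.123],
  [0.45,[0,0,0],0.123],
])

```text
t: 2.75
position: [0.4172, -0.025, 0.2431]
ee_rot: [1.894, 2.485, 0.023]
contact_force: [0.0, -0.0, -0.1]
finger_gap: 0.0384
```

Call:
play_rows([
  [0.45,[0,0,0],0.123],
  [0.45,[0,0,0],0.123],
  [0.45,[0,0,0],0.123],
  [0.45,[0,0,0],0.123],
  [0.45,[0,0,0],0.123],
  [0.45,[0,0,0],0.123],
  [0.45,[0,0,0],0.123],
  [0.45,[0,0,0],0.123],
])

```text
t: 3.42
position: [0.4173, -0.0252, 0.2447]
ee_rot: [2.86, 1.276, 0.038]
contact_force: [-0.7, 0.3, -1.1]
finger_gap: 0.0386
```

Call:
play_rows([
  [0.45,[0,0,0],0.123],
  [0.45,[0,0,0],0.123],
  [0.45,[0,0,0],0.123],
  [0.45,[0,0,0],0.123],
  [0.45,[0,0,0],0.123],
  [0.45,[0,0,0],0.123],
  [0.45,[0,0,0],0.123],
  [0.45,[0,0,0],0.123],
])

```text
t: 4.08
position: [0.4175, -0.0252, 0.2464]
ee_rot: [-3.129, 0.252, -0.047]
contact_force: [-0.1, 0.8, -0.4]
finger_gap: 0.0388
```

```bash
cat >> h.py <<'E'
from scipy.spatial.transform import Rotation as Ro
def tool():
    s=state(); R=Ro.from_rotvec(s["ee_rot"]).as_matrix(); p=np.array(s["position"])
    print("t",s["t"],"p",p.round(4),"yang",np.degrees(np.arctan2(R[1,1],R[0,1])).round(1),"F",np.round(s["contact_force"],1),"gap",s["finger_gap"],"q6",s["joint_positions"][5],"zax",R[:,2].round(3))
    return p,R
E
python3 - <<'E'
from h import *
p,R=tool(); print(R.T@(np.array([.438,-.069,.15])-p))
P=camera_params("top")
f=np.load("top0.npz");a,d=f["a"],f["d"]
M=P["world_from_camera"]
def plane(r,c,z):
    v=M[:3,:3]@np.array([(c-P["cx"])/P["fx"],(r-P["cy"])/P["fy"],1]);return M[:3,3]+v*(z-M[2,3])/v[2]
hsv=cv2.cvtColor(a,cv2.COLOR_RGB2HSV)
sub=np.zeros(a.shape[:2],bool);sub[152:178,298:322]=1
W=cloud("top",d);m=sub&(hsv[...,1]>130)&(hsv[...,2]>110)&(hsv[...,0]<25)&(np.hypot(W[...,0]-.563,W[...,1]+.069)>.155)
rr,cc=np.nonzero(m); pts=np.array([plane(r,c,.016)[:2] for r,c in zip(rr,cc)])-[.563,-.069]
for lo in(.155,.175):
    k=pts[np.hypot(*pts.T)>lo]; print(len(k),k.mean(0),np.degrees(np.arctan2(k[:,1],k[:,0])).mean(),np.hypot(*k.T).max())
E
```

```text
t 4.0833 p [ 0.4175 -0.0252  0.2464] yang -99.2 F [-0.1  0.8 -0.4] gap 0.03877929140406624 q6 1.4964236210021589 zax [ 0.03 -0.   -1.  ]
[0.0243972  0.04035474 0.09702135]
183 [0.1789111  0.05471178] 17.006552831720608 0.21434483495798679
138 [0.1856849  0.05685205] 17.02951325975973 0.21434483495798679
```

Call:
play_rows([
  [0.45,[0.012,0.02,0.02],0],
  [0.45,[0.012,0.02,0.02],0],
  [0.45,[0,0,0.02],-0.08],
  [0.45,[0,0,0.02],-0.08],
  [0.45,[0,0,0],0],
])

```text
t: 4.5
position: [0.4415, -0.0711, 0.169]
ee_rot: [3.138, 0.003, 0.065]
contact_force: [-0.0, 0.4, -0.4]
finger_gap: 0.0384
```

```bash
python3 - <<'E'
from h import *
p,R=tool(); print(R.T@(np.array([.438,-.069,.074])-p))
b,e=camera("side"); save("s1.png",cv2.resize(b[130:330,170:430],None,fx=3,fy=3))
E
```

```text
t 4.5 p [ 0.4415 -0.0711  0.169 ] yang -89.9 F [-0.   0.4 -0.4] gap 0.03838738840664323 q6 1.2405558515819544 zax [ 0.041 -0.003 -0.999]
[-0.00741902 -0.00238927  0.09475249]
```

View pics/s1.png

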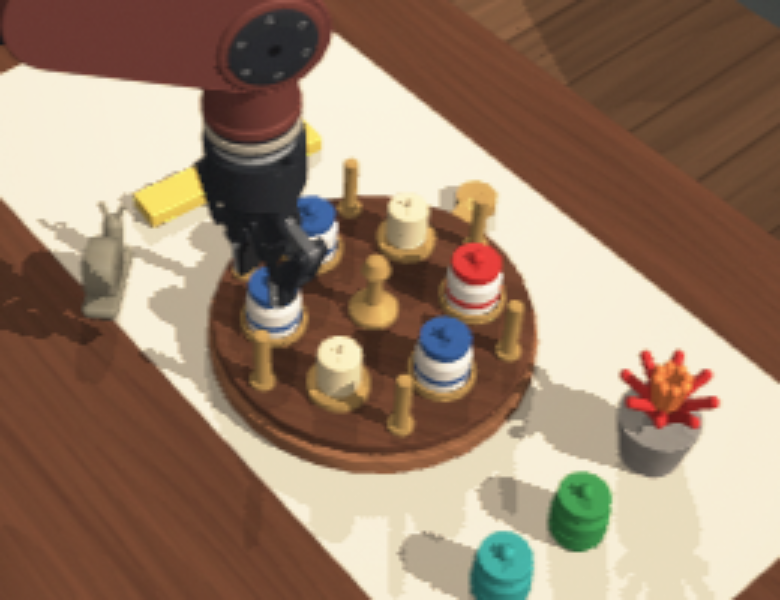

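The picture shows the gripper above the near post (crop px 262,340), with clearance to the blue jar and the candle. Now descending.

Call:
play_rows([
  [0.45,[-0.006,-0.002,0.02],0],
  [0.45,[-0.001,0,0.02],0],
  [0.45,[-0.001,0,0.015],0],
  [0.45,[0,0,0],0],
])

```text
t: 4.88
position: [0.4416, -0.0704, 0.1208]
ee_rot: [3.133, -0.013, 0.086]
contact_force: [-0.9, 0.2, 0.5]
finger_gap: 0.0384
```

```bash
python3 - <<'E'
from h import *
p,R=tool(); print(R.T@(np.array([.438,-.069,.074])-p))
E
```

```text
t 4.8833 p [ 0.4416 -0.0704  0.1208] yang -90.5 F [-0.9  0.2  0.5] gap 0.038413930495403044 q6 1.2502741961901596 zax [ 0.055 -0.007 -0.998]
[-0.00619122 -0.00165456  0.04656272]
```

Call:
play_rows([
  [0.45,[-0.004,0,0.024],0],
  [0.45,[-0.003,-0.001,0.022],0],
  [0.45,[0,0,0],0],
])

```text
t: 5.13
position: [0.4427, -0.0707, 0.0802]
ee_rot: [3.13, -0.018, 0.103]
contact_force: [-0.8, -0.1, 0.2]
finger_gap: 0.0385
```

Call:
play_rows([
  [0.0,[0,0,0],0],
  [0.0,[0,0,0],0],
  [0.0,[0,0,0],0],
  [0.0,[0,0,0],0],
])

```text
t: 5.47
position: [0.4445, -0.0704, 0.0837]
ee_rot: [3.13, -0.022, 0.109]
contact_force: [4.1, -1.2, -13.5]
finger_gap: 0.0119
```

```bash
python3 - <<'E'
from h import *
p,R=tool(); print(R.T@(np.array([.438,-.069,.074])-p)); print(state()["torque"])
a,d=camera("top"); measure(a,d)
E
```

```text
t 5.4667 p [ 0.4445 -0.0704  0.0837] yang -90.8 F [  4.1  -1.2 -13.5] gap 0.011898667880281566 q6 1.2542067285242948 zax [ 0.07  -0.011 -0.998]
[-0.00720562 -0.00143632  0.00918702]
[ 0.09018812 -0.43892698 -0.09973056]
disc [ 0.5637 -0.069 ] 0.1444 ptr (0.78, array([ 0.71920701, -0.00886198, -0.0033941 ]))
posts 23 [ 0.6875 -0.0689  0.0988] [329. 174.] R 0.1238 ang 0.0
posts 22 [0.6252 0.0394 0.0986] [290. 197.] R 0.1246 ang 60.4
posts 24 [ 0.6252 -0.1767  0.0992] [369. 196.] R 0.124 ang -60.3
posts 5 [ 0.5632 -0.1796  0.0907] [370. 219.] R 0.1106 ang -90.2
posts 23 [0.5006 0.0394 0.0988] [290. 242.] R 0.1254 ang 120.2
posts 23 [ 0.5009 -0.1766  0.1   ] [370. 241.] R 0.1246 ang -120.3
posts 1228 [ 0.4323 -0.0627  0.4127] [338. 258.] R 0.1315 ang 177.3
red 181 [ 0.6414 -0.1148  0.0909] [346. 191.] R 0.0902 ang -30.5
blue 43 [ 0.4898 -0.0166  0.0905] [311. 246.] R 0.0906 ang 144.7
seats 229 [ 0.6391 -0.1131  0.0885] [345. 192.] R 0.0874 ang -30.4
seats 148 [ 0.6399 -0.0243  0.084 ] [313. 192.] R 0.0883 ang 30.4
seats 224 [0.561  0.0209 0.0889] [297. 220.] R 0.0899 ang 91.7
seats 231 [ 0.5616 -0.1576  0.0885] [362. 220.] R 0.0887 ang -91.4
seats 393 [ 0.4734 -0.0496  0.2698] [328. 245.] R 0.0924 ang 167.9
```

Call:
play_rows([
  [0.45,[0,0,0],0],
  [0.45,[0,0,0],0],
  [0.45,[-0.008,0,0.012],0],
  [0.45,[-0.004,-0.001,0.008],0],
])

```text
t: 5.9
position: [0.4403, -0.072, 0.0692]
ee_rot: [3.124, -0.02, 0.127]
contact_force: [0.2, 1.0, -0.1]
finger_gap: 0.0385
```

```bash
python3 - <<'E'
from h import *
p,R=tool(); print(R.T@(np.array([.438,-.069,.074])-p)); print(state()["torque"])
E
```

```text
t 5.9 p [ 0.4403 -0.072   0.0692] yang -90.7 F [ 0.2  1.  -0.1] gap 0.03846288156953775 q6 1.2464357316369672 zax [ 0.081 -0.016 -0.997]
[-0.00198375 -0.00288112 -0.00497787]
[-0.04468144  0.05307561 -0.04815294]
```

Call:
play_rows([
  [0.0,[0,0,0],0],
  [0.0,[0,0,0],0],
  [0.0,[0,0,0],0],
  [0.0,[0,0,0],0],
  [0,[0.0002,0.0065,0],-0.052],
  [0,[0.0002,0.0065,0],-0.052],
  [0,[0.0002,0.0065,0],-0.052],
])

```text
t: 6.48
position: [0.4419, -0.0892, 0.0699]
ee_rot: [3.116, 0.225, 0.125]
contact_force: [-0.1, 0.3, -3.6]
finger_gap: 0.0121
```

```bash
cat >> h.py <<'E'
def target(ang=227.1,C=(.5633,-.069),rad=.125,z=None):
    p,R=tool(); g=p-.011*R[:,2]; v=g[:2]-C
    print("grasp",g.round(4),"R",np.hypot(*v).round(4),"ang",np.degrees(np.arctan2(v[1],v[0]))%360,"torque",np.round(state()["torque"],2))
E
python3 - <<'E'
from h import *
target(); a,d=camera("top"); measure(a,d)
E
```

```text
t 6.4833 p [ 0.4419 -0.0892  0.0699] yang -81.8 F [-0.1  0.3 -3.6] gap 0.012101555043571357 q6 1.0398488693942245 zax [ 0.081 -0.009 -0.997]
grasp [ 0.441  -0.0891  0.0808] R 0.124 ang 189.31274748022642 torque [ 0.96 -0.13 -0.19]
disc [ 0.5633 -0.0692] 0.1445 ptr (0.83, array([ 0.72861783, -0.00816406,  0.01909112]))
posts 22 [ 0.6861 -0.0504  0.0985] [322. 175.] R 0.1242 ang 8.7
posts 23 [ 0.6409 -0.1662  0.0996] [365. 191.] R 0.1242 ang -51.3
posts 22 [0.6084 0.0474 0.0994] [287. 202.] R 0.125 ang 68.9
posts 4 [0.5454 0.04   0.0936] [290. 226.] R 0.1107 ang 99.3
posts 22 [ 0.5177 -0.1848  0.0993] [373. 235.] R 0.1243 ang -111.6
posts 21 [0.4854 0.0286 0.0997] [294. 247.] R 0.1251 ang 128.5
posts 1024 [ 0.4302 -0.0744  0.3978] [343. 259.] R 0.1332 ang -177.8
red 181 [ 0.6471 -0.1022  0.0909] [341. 189.] R 0.09 ang -21.5
blue 93 [ 0.4813 -0.0344  0.0913] [317. 249.] R 0.0892 ang 157.0
seats 226 [ 0.645  -0.1003  0.0884] [340. 190.] R 0.0874 ang -20.8
seats 146 [ 0.6324 -0.0129  0.0838] [309. 195.] R 0.0891 ang 39.2
seats 232 [ 0.575  -0.1563  0.0884] [361. 215.] R 0.0879 ang -82.4
seats 224 [0.5475 0.0196 0.089 ] [297. 225.] R 0.0903 ang 100.1
seats 479 [ 0.4761 -0.0662  0.2007] [332. 247.] R 0.0873 ang 178.0
```

Call:
play_rows([
  [0,[0.0002,0.0065,0],-0.052],
  [0,[0.0002,0.0065,0],-0.052],
  [0,[0.0002,0.0065,0],-0.052],
  [0,[0.0002,0.0065,0],-0.052],
  [0,[0.0002,0.0065,0],-0.052],
  [0,[0.0002,0.0065,0],-0.052],
])

```text
t: 7.08
position: [0.4521, -0.1227, 0.0699]
ee_rot: [3.049, 0.688, 0.119]
contact_force: [0.9, -1.7, -3.1]
finger_gap: 0.0123
```

```bash
python3 - <<'E'
from h import *
target(); a,d=camera("top"); measure(a,d)
E
```

```text
t 7.0833 p [ 0.4521 -0.1227  0.0699] yang -64.6 F [ 0.9 -1.7 -3.1] gap 0.012338525008230334 q6 0.6586737505769751 zax [ 0.077  0.004 -0.997]
grasp [ 0.4512 -0.1228  0.0808] R 0.1243 ang 205.63751072299894 torque [ 1.24  0.1  -0.38]
disc [ 0.5637 -0.0692] 0.1447 ptr (0.6, array([ 7.23429500e-01, -2.13486953e-04, -4.08686885e-03]))
posts 24 [ 0.6755 -0.0159  0.0991] [310. 179.] R 0.1239 ang 25.5
posts 23 [ 0.6649 -0.1396  0.0995] [355. 182.] R 0.1233 ang -34.8
posts 23 [0.5735 0.0547 0.0993] [285. 215.] R 0.1243 ang 85.5
posts 25 [ 0.5524 -0.1932  0.0991] [376. 222.] R 0.1245 ang -95.2
posts 3 [0.5168 0.031  0.0913] [293. 236.] R 0.1106 ang 115.1
posts 1010 [ 0.435  -0.1011  0.4015] [356. 257.] R 0.1326 ang -166.1
posts 20 [0.4614 0.0026 0.0994] [304. 256.] R 0.125 ang 144.9
posts 4 [ 0.4538 -0.0586  0.0926] [326. 259.] R 0.1104 ang 174.5
red 178 [ 0.653  -0.0773  0.0908] [332. 187.] R 0.0897 ang -5.2
blue 26 [0.521  0.0024 0.09  ] [304. 234.] R 0.0834 ang 120.8
blue 136 [ 0.4735 -0.0625  0.0913] [328. 252.] R 0.0904 ang 175.7
seats 222 [ 0.6505 -0.0757  0.0885] [332. 188.] R 0.0871 ang -4.2
seats 149 [0.6139 0.0044 0.0838] [303. 202.] R 0.0892 ang 55.7
seats 229 [ 0.5997 -0.1489  0.0884] [358. 206.] R 0.0875 ang -65.7
seats 224 [0.5231 0.0121 0.0889] [300. 234.] R 0.0909 ang 116.5
seats 357 [ 0.4738 -0.1007  0.3481] [352. 241.] R 0.0952 ang -160.7
seats 233 [ 0.4725 -0.0607  0.0888] [327. 252.] R 0.0916 ang 174.6
```

Call:
play_rows([
  [0,[0.0002,0.0065,0],-0.052],
  [0,[0.0002,0.0065,0],-0.052],
  [0,[0.0002,0.0065,0],-0.052],
  [0,[0.0002,0.0065,0],-0.052],
  [0,[0.0002,0.0065,0],-0.052],
  [0,[0.0002,0.0065,0],-0.052],
  [0,[0.0002,0.0065,0],-0.052],
  [0,[0,0,0],0],
])

```text
t: 7.85
position: [0.475, -0.156, 0.0698]
ee_rot: [2.893, 1.194, 0.107]
contact_force: [1.0, -3.1, -1.6]
finger_gap: 0.0125
```

```bash
python3 - <<'E'
from h import *
target(); a,d=camera("top"); o=measure(a,d)
P=camera_params("top");M=P["world_from_camera"]
def plane(r,c,z):
    v=M[:3,:3]@np.array([(c-P["cx"])/P["fx"],(r-P["cy"])/P["fy"],1]);return M[:3,3]+v*(z-M[2,3])/v[2]
hsv=cv2.cvtColor(a,cv2.COLOR_RGB2HSV)
sub=np.zeros(a.shape[:2],bool);sub[152:178,298:322]=1
m=sub&(hsv[...,1]>130)&(hsv[...,2]>110)&(hsv[...,0]<25)
pts=np.array([plane(r,c,.016)[:2] for r,c in zip(*np.nonzero(m))]); 
for C in([.5633,-.069],[.5637,-.0692]):
    k=pts-C;k=k[np.hypot(*k.T)>.17];print("pointer",len(k),k.mean(0),np.degrees(np.arctan2(k[:,1],k[:,0])).mean())
save("crop2.png",cv2.resize(a[140:300,230:450],None,fx=3.6,fy=3.6,interpolation=cv2.INTER_CUBIC))
E
```

```text
t 7.85 p [ 0.475  -0.156   0.0698] yang -45.2 F [ 1.  -3.1 -1.6] gap 0.012489858822027371 q6 0.26548697978235125 zax [ 0.067  0.017 -0.998]
grasp [ 0.4743 -0.1562  0.0808] R 0.1246 ang 224.38870852680307 torque [ 1.07  0.28 -0.49]
disc [ 0.5634 -0.0693] 0.1448 ptr (0.59, array([ 0.72789668, -0.00827717, -0.00122527]))
posts 24 [ 0.682  -0.1034  0.0997] [342. 176.] R 0.1234 ang -16.1
posts 23 [0.6517 0.0175 0.0995] [298. 187.] R 0.1238 ang 44.5
posts 23 [ 0.5924 -0.1902  0.0986] [374. 208.] R 0.1244 ang -76.5
posts 21 [0.5327 0.0512 0.0998] [286. 230.] R 0.1243 ang 104.3
posts 1107 [ 0.4493 -0.1309  0.4023] [370. 250.] R 0.1296 ang -151.6
posts 3 [0.4867 0.0102 0.09  ] [301. 247.] R 0.1104 ang 134.0
posts 22 [ 0.4428 -0.0349  0.1009] [318. 263.] R 0.1254 ang 164.1
red 182 [ 0.6506 -0.0474  0.091 ] [321. 188.] R 0.0899 ang 14.1
blue 94 [ 0.5007 -0.0089  0.0912] [308. 242.] R 0.087 ang 136.1
blue 101 [ 0.4803 -0.0904  0.091 ] [338. 249.] R 0.0858 ang -165.8
seats 228 [ 0.6482 -0.0461  0.0884] [321. 189.] R 0.0879 ang 15.3
seats 229 [ 0.6238 -0.1322  0.0885] [352. 198.] R 0.0872 ang -46.2
seats 148 [0.5874 0.0173 0.0838] [298. 211.] R 0.0898 ang 74.5
seats 554 [ 0.4888 -0.1248  0.3665] [365. 233.] R 0.093 ang -143.3
seats 231 [ 0.4991 -0.0042  0.0886] [306. 243.] R 0.0915 ang 134.6
seats 232 [ 0.4752 -0.0902  0.0888] [338. 251.] R 0.0906 ang -166.7
pointer 150 [0.18374507 0.05630218] 17.03993392074852
pointer 149 [0.18347184 0.0565992 ] 17.15089101309011
```

View pics/crop2.png

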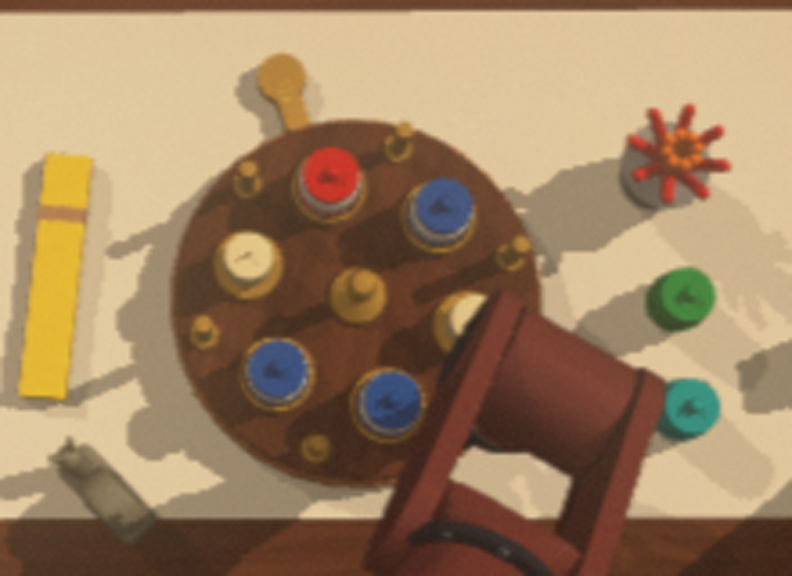

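The red jar is now just right of the pointer line, with the lid at crop (330,175) and the pointer end at (282,76). It needs about 3° more, which is one row.

Call:
play_rows([
  [0,[0.0002,0.0067,0],-0.052],
  [0,[0,0,0],0],
  [0,[0,0,0],0],
])

```text
t: 8.2
position: [0.4782, -0.1592, 0.0699]
ee_rot: [2.868, 1.259, 0.104]
contact_force: [-0.4, -3.4, -2.0]
finger_gap: 0.0127
```

```bash
cat > chk.py <<'E'
from h import *
from scipy.optimize import least_squares
target(); a,d=camera("top"); o=measure(a,d,False)
P=camera_params("top");M=P["world_from_camera"]
def plane(r,c,z):
    v=M[:3,:3]@np.array([(c-P["cx"])/P["fx"],(r-P["cy"])/P["fy"],1]);return M[:3,3]+v*(z-M[2,3])/v[2]
ps=np.array([w[:2] for n,w,c in o["posts"] if 15<n<40])
def f(x): 
    v=ps-x[:2]; t=np.arctan2(v[:,1],v[:,0]); k=np.round((t-x[2])/(np.pi/3))*np.pi/3+x[2]
    return np.r_[(v-.1245*np.c_[np.cos(k),np.sin(k)]).ravel()]
s=least_squares(f,[.5633,-.069,np.radians(46)]);C=s.x[:2]; print("axis",C,"seat",np.degrees(s.x[2])-30,"rms",np.sqrt((s.fun**2).mean()))
n,w,c=o["red"][0]; v=w[:2]-C; print("lid",np.degrees(np.arctan2(v[1],v[0])),np.hypot(*v))
g=cv2.cvtColor(a,cv2.COLOR_RGB2HSV); sub=np.zeros(a.shape[:2],bool);sub[152:178,298:322]=1
m=sub&(g[...,1]>130)&(g[...,2]>110)&(g[...,0]<25)
k=np.array([plane(r,c,.016)[:2] for r,c in zip(*np.nonzero(m))]); 
u=lambda t:np.array([np.cos(t),np.sin(t)])
kk=k[np.hypot(*(k-C).T)>.18]; e,r=cv2.minEnclosingCircle(kk.astype(np.float32)); e=np.array(e)-C
print("pointer end circle",e,r,np.degrees(np.arctan2(e[1],e[0])),np.hypot(*e),"mean",np.degrees(np.arctan2(*(kk.mean(0)-C)[::-1])))
E
python3 chk.py
```

```text
t 8.2 p [ 0.4782 -0.1592  0.0699] yang -42.7 F [-0.4 -3.4 -2. ] gap 0.01273567878586016 q6 0.2175049874035352 zax [ 0.064  0.02  -0.998]
grasp [ 0.4775 -0.1594  0.0808] R 0.1246 ang 226.51702243754224 torque [ 1.21  0.44 -0.59]
axis [ 0.56298991 -0.06915753] seat 16.109396027918855 rms 0.0002204194280455274
lid 16.005258997129275 0.08977328494032157
pointer end circle [0.18640165 0.05813546] 0.020235242322087288 17.321800542322485 0.1952570264255706 mean 17.083676277509188
```

Call:
play_rows([
  [0,[0,0.0032,0],-0.025],
  [0,[0,0,0],0],
  [0,[0,0,0],0],
])

```text
t: 8.55
position: [0.4803, -0.1612, 0.0699]
ee_rot: [2.85, 1.297, 0.104]
contact_force: [0.4, -4.1, -2.0]
finger_gap: 0.0125
```

```bash
python3 chk.py
```

```text
t 8.55 p [ 0.4803 -0.1612  0.0699] yang -41.1 F [ 0.4 -4.1 -2. ] gap 0.01251160602984935 q6 0.18948607946774035 zax [ 0.064  0.02  -0.998]
grasp [ 0.4796 -0.1614  0.0808] R 0.1246 ang 227.8360483104579 torque [ 1.17  0.45 -0.64]
axis [ 0.56292427 -0.06888015] seat 17.543244533054178 rms 0.00015026556473726464
lid 17.280732051770812 0.08978420304764091
pointer end circle [0.18662488 0.05752575] 0.019966036081314087 17.13153132673183 0.19528968217641077 mean 16.9583160929386
```

Call:
play_rows([
  [0,[0,0,0],0],
  [0,[0,0,0],0],
  [0,[0,0,0],0],
  [0,[0,0,0],0],
])

```text
t: 8.98
position: [0.4804, -0.1612, 0.0699]
ee_rot: [2.85, 1.297, 0.104]
contact_force: [1.0, -4.2, -2.8]
finger_gap: 0.0125
```

```bash
python3 chk.py; python3 -c "
from h import *
b,e=camera('side'); save('s3.png',cv2.resize(b[100:380,140:480],None,fx=2.1,fy=2.1))"
```

```text
t 8.9833 p [ 0.4804 -0.1612  0.0699] yang -41.1 F [ 1.  -4.2 -2.8] gap 0.01253230549250028 q6 0.18959097433157854 zax [ 0.064  0.02  -0.998]
grasp [ 0.4797 -0.1614  0.0809] R 0.1246 ang 227.85010502664628 torque [ 1.1   0.45 -0.66]
axis [ 0.56282207 -0.06884303] seat 17.486720620472873 rms 7.370273265028254e-05
lid 17.071041339208033 0.08987106446826836
pointer end circle [0.18656949 0.05782096] 0.020235242322087288 17.21907155916815 0.19532393179229945 mean 16.981368453505663
```

View pics/s3.png

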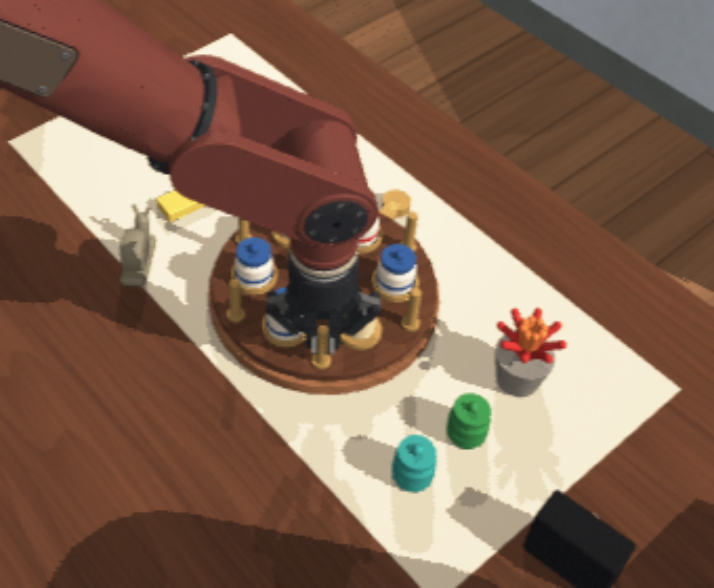

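The side view shows the post gripped at crop (322,345), the jars upright in their pockets and the snail, succulent and clock where they were. The carousel is holding still, so I'm handing in.

```bash
python3 -c "
from rig import *
print(sign_off())"
```

```text
the job is handed in; nothing more can be done
None
```

The red-lidded jar is at the brass pointer, and the gripper is still holding the carousel there. I gripped the post nearest the robot, turned the carousel about 48° counter-clockwise, and handed in at about 9 s without letting go.

**Alignment:** in the last check the jar's lid was at 17.1° and the post-based angle of its seat was 17.5°. The pointer measured 17.0° or 17.2°, depending on the method, so the error is at most about 0.5°.

**Holding still:** over the last four idle rows (about 0.4 s) the tool did not move by more than 0.1 mm. The outside force was about 5 N.

**Surroundings:** the jars I could see stood in their pockets, and the snail, succulent and clock looked undisturbed. In the last side view the arm hid part of the red jar, one blue jar and most of the match box. The last top picture I viewed, about 3° before the end, showed those three undisturbed. I did not recheck the fan vase, which the gripper passed above early on.

**Regrip and tilt:** the first grip sat too high on the post, so I opened the gripper and took it again lower down. The tool also drifted to a tilt of about 4°, which did not affect the hold.

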